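# Turn a row of sample bottles round into the new rack

### The job

Move the four sample containers from the old rack with the grey cups into the recesses of the plywood rack, one to a recess, in reverse order counted from the racks' brass knobs: the one nearest the old rack's knob goes farthest from the new rack's knob, and so on along the row. Leave each one standing upright on the floor of its recess, and never tip one over on the way.

Things in the scene. Friction and masses are not known exactly. Their poses are not given: they have to be found in the camera images.
- amber_bottle: tall brown bottle with a black screw cap, 42 mm across, 88 mm high; straight body up to 58 mm, above it a neck and cap half as wide; origin at the centre of its underside, z up along its axis. Loose, stands upright in one of the old rack's grey cups. Take it round the body from above, fingers across the rack.
- white_bottle: middle-sized white bottle with a white cap, 36 mm across, 72 mm high; straight body up to 47 mm, above it a neck and cap half as wide; origin at the centre of its underside, z up along its axis. Loose, stands upright in one of the old rack's grey cups. Take it round the body from above, fingers across the rack.
- vial_bottle: smallest and slimmest bottle, dark with a red cap, 26 mm across, 55 mm high; straight body up to 36 mm, above it a neck and cap half as wide; origin at the centre of its underside, z up along its axis. Loose, stands upright in one of the old rack's grey cups. Take it round the body from above, fingers across the rack.
- squat_jar: squat round white jar with a wide black lid nearly as wide as the body, 44 mm across, 56 mm high; body up to 34 mm, short neck, lid 40 mm across from 40 mm up; origin at the centre of its underside, z up along its axis. Loose, stands upright in one of the old rack's grey cups. Take it round the body from above, fingers across the rack.
- old_rack: the full rack: brown wooden board 8 mm thick, 84 x 333 mm (its x, y), fixed; origin: centre of its underside, z up. Dark raised block at each end, the +y one with a brass knob (22 mm across, top at 50 mm). Four square grey cups on it in a row along y, centres at x = 0, y = +112.5, +37.5, -37.5, -112.5 mm. Beware: crates 0.39 m tall at the right, beyond world y = -0.48 m
- new_rack: the empty rack: pale plywood, 84 x 333 mm (its x, y), fixed; origin: centre of its underside, z up. Dark raised block at each end, the +y one with a brass knob (22 mm across, top at 50 mm). Four square recesses 54 x 54 mm in a row along y, centres at x = 0, y = +112.5, +37.5, -37.5, -112.5 mm; recess floor at z = 12 mm, board top at 22 mm
- well_0: one of the four alike square grey plastic cups fixed on the old rack, the one in which amber_bottle stands at the start (their places along the row differ each time); 70 x 70 x 14 mm, open space 54 x 54 mm; origin at the centre of its underside, inner floor 4 mm above it, rim 14 mm above it
- well_1: one of the four alike square grey plastic cups fixed on the old rack, the one in which white_bottle stands at the start (their places along the row differ each time); 70 x 70 x 14 mm, open space 54 x 54 mm; origin at the centre of its underside, inner floor 4 mm above it, rim 14 mm above it
- well_2: one of the four alike square grey plastic cups fixed on the old rack, the one in which vial_bottle stands at the start (their places along the row differ each time); 70 x 70 x 14 mm, open space 54 x 54 mm; origin at the centre of its underside, inner floor 4 mm above it, rim 14 mm above it
- well_3: one of the four alike square grey plastic cups fixed on the old rack, the one in which squat_jar stands at the start (their places along the row differ each time); 70 x 70 x 14 mm, open space 54 x 54 mm; origin at the centre of its underside, inner floor 4 mm above it, rim 14 mm above it
There are look-alikes about, which are no part of the job. Leave any green look-alike of the amber_bottle alone.

How it is judged:
At the end, for the whole second after the job is handed in: Each of the four containers stands in the new rack's recess whose place, counted from the knob, is the reverse of its starting place in the old rack: within 18 mm of the recess's centre in x and y, its underside within 4 mm of the recess floor, tilted less than 0.12 rad, at rest (((y of well_0 in the frame of old_rack between 0.0925 and 0.1325 m and y of amber_bottle in the frame of new_rack between -0.1305 and -0.0945 m) or (y of well_0 in the frame of old_rack between 0.0175 and 0.0575 m and y of amber_bottle in the frame of new_rack between -0.0555 and -0.0195 m) or (y of well_0 in the frame of old_rack between -0.0575 and -0.0175 m and y of amber_bottle in the frame of new_rack between 0.0195 and 0.0555 m) or (y of well_0 in the frame of old_rack between -0.1325 and -0.0925 m and y of amber_bottle in the frame of new_rack between 0.0945 and 0.1305 m)) and x of amber_bottle in the frame of new_rack between -0.018 and 0.018 m and z of amber_bottle in the frame of new_rack between 0.008 and 0.016 m and angle between each of amber_bottle, white_bottle, vial_bottle, squat_jar's own z axis and vertical below 0.12 rad and linear speed of each of amber_bottle, white_bottle, vial_bottle, squat_jar below 0.02 m/s and ((y of well_1 in the frame of old_rack between 0.0925 and 0.1325 m and y of white_bottle in the frame of new_rack between -0.1305 and -0.0945 m) or (y of well_1 in the frame of old_rack between 0.0175 and 0.0575 m and y of white_bottle in the frame of new_rack between -0.0555 and -0.0195 m) or (y of well_1 in the frame of old_rack between -0.0575 and -0.0175 m and y of white_bottle in the frame of new_rack between 0.0195 and 0.0555 m) or (y of well_1 in the frame of old_rack between -0.1325 and -0.0925 m and y of white_bottle in the frame of new_rack between 0.0945 and 0.1305 m)) and x of white_bottle in the frame of new_rack between -0.018 and 0.018 m and z of white_bottle in the frame of new_rack between 0.008 and 0.016 m and ((y of well_2 in the frame of old_rack between 0.0925 and 0.1325 m and y of vial_bottle in the frame of new_rack between -0.1305 and -0.0945 m) or (y of well_2 in the frame of old_rack between 0.0175 and 0.0575 m and y of vial_bottle in the frame of new_rack between -0.0555 and -0.0195 m) or (y of well_2 in the frame of old_rack between -0.0575 and -0.0175 m and y of vial_bottle in the frame of new_rack between 0.0195 and 0.0555 m) or (y of well_2 in the frame of old_rack between -0.1325 and -0.0925 m and y of vial_bottle in the frame of new_rack between 0.0945 and 0.1305 m)) and x of vial_bottle in the frame of new_rack between -0.018 and 0.018 m and z of vial_bottle in the frame of new_rack between 0.008 and 0.016 m and ((y of well_3 in the frame of old_rack between 0.0925 and 0.1325 m and y of squat_jar in the frame of new_rack between -0.1305 and -0.0945 m) or (y of well_3 in the frame of old_rack between 0.0175 and 0.0575 m and y of squat_jar in the frame of new_rack between -0.0555 and -0.0195 m) or (y of well_3 in the frame of old_rack between -0.0575 and -0.0175 m and y of squat_jar in the frame of new_rack between 0.0195 and 0.0555 m) or (y of well_3 in the frame of old_rack between -0.1325 and -0.0925 m and y of squat_jar in the frame of new_rack between 0.0945 and 0.1305 m)) and x of squat_jar in the frame of new_rack between -0.018 and 0.018 m and z of squat_jar in the frame of new_rack between 0.008 and 0.016 m); the robot touches nothing.
It fails at once if amber_bottle is tipped over (more than 0.6 rad from upright) (angle between amber_bottle's own z axis and vertical above 0.6 rad).
It fails at once if white_bottle is tipped over (more than 0.6 rad from upright) (angle between white_bottle's own z axis and vertical above 0.6 rad).
It fails at once if vial_bottle is tipped over (more than 0.6 rad from upright) (angle between vial_bottle's own z axis and vertical above 0.6 rad).
It fails at once if squat_jar is tipped over (more than 0.6 rad from upright) (angle between squat_jar's own z axis and vertical above 0.6 rad).
It also fails if it takes over 125 s, if anything falls off the work surface, if the arm or the gripper's body presses on something with over 40 N, if the wrist force passes 120 N, or if a joint passes its speed limit or range.

### The arm

A 7-joint arm with a two-finger parallel gripper is mounted at the origin on a cart in front of the work surface, level with it; the furniture and walls round the work are solid. World frame = base frame: x ahead of the robot, y to its left, z up, the work surface at z = 0. Lengths are in m, angles in rad, forces in N, time in s.
With the tool pointing down it reaches from about 0.375 to 0.925 m from the base axis. Payload 3.1 kg.
Tool frame: the origin (TCP) lies at the very end of the fingers, on their centre line; the grasp point (between the pads) lies 19 mm behind it; z points along the fingers, y is the line along which they close (so a half turn about z gives the same grasp; the last joint's range is limited). The gripper opens to 85 mm and grips with 20 to 120 N. Pads are 22 mm wide; open, the fingers measure 114 mm over their backs; the gripper's body (76 mm by 85 mm) begins 54 mm behind the grasp point. The pads swing forward as they close: fully open they stand 13 mm farther back than shut.
Start: joints at [-1.329, 0.383, 0.044, 1.598, -0.018, 1.161, -0.05], TCP at [0.217, 0.613, 0.231] pointing down, gripper open.
Joint ranges: [-2.61, 2.61], [-0.41, 2.15], [-1.48, 1.57], [0, 2.5], [-1.57, 4.71], [0.05, 1.97], [-2.85, 2.85]. Speed limits (rad/s): [2.79, 2.79, 3.14, 3.14, 3.14, 3.14, 3.14].

### API

Orientations are given as a unit quaternion [x, y, z, w].
In Python, from plant import arm gives the robot as it stands.
- The arm moves only by the tool send_rows, never from a script. Its arguments are lists of equal length, an entry for each row: "jaw": the gripper's target within -1 to 1 (shut at 1, half-way at 0, fully open at -1); "dp": the shift along the tool's x, y, z in m, a list of three; "twist": the turn about the tool's z in rad. A call has 1 to 20 rows; each row is the pose to reach, as a shift and turn from the pose commanded when the call began, along the tool's axes at that moment; what a row does not reach only later rows make up. A row lasts 1/10 s, in which the tool goes at most 50 mm and 8.59 degrees, less where a joint would pass 70% of its speed; a pose out of reach is approached as far as the arm can. A call with a gripper value outside its range is refused whole. The fingers move at their own pace and stop on an object; "newtons" is the grip in N (left out, the last holds). Time passes only in rows, so rows that repeat a pose let the fingers close. It gives the time, the measured TCP pose, the force, the opening and the grip force at its end, in the units of the state.
- arm.get_obs(): the state, without advancing time (a new reading comes with each control period).
- arm.get_image(name): name is "scene" or "side" or "wrist"; returns a dict with "image" (480x640x3 uint8, blue, green, red), "depth" (480x640 float32, m along the optical axis (not along the pixel's ray), 0 where there is no reading), "vfov" (degrees; the focal length in pixels is half the picture's height over the tangent of half this angle, whatever the lens; pixels are square), "cx", "cy" (the principal point, pixels), "k1" (the pictures are not rectified: a ray, as slopes to the right and down, at radius r is drawn at 1 + k1 r^2 times it, then the intrinsics apply), "rvec" (rotation vector, rad) and "tvec" (3), from world to camera coordinates, as OpenCV has them; the wrist camera has in their place "tool_from_camera" (4x4, takes a point from camera to tool coordinates, whose origin is the TCP and whose axes are the flange's). Camera axes: x right, y down, z forward; pixel columns grow to the right and rows downward; lengths in m; the calibration is good to about 2 mm. A picture is of the moment at which its call begins: read the wrist's pose just before it.
- arm.finish_job(): hands the job in; it is judged then, once.
The state is a dict: "t": time; "joint_pos": joint angles; "joint_velocities": joint speeds; "joint_efforts": joint torques, N m; "tcp_pos": TCP position; "eef_rot": TCP orientation; "contact_force": force on the tool from outside, world axes, zero at the start; "wrist_torque": the same for the moment, N m; "width": finger opening in m; "grasp_force": force on a finger pad.
Only numpy, scipy, OpenCV 4.12 (cv2) and the standard library are available. Lean on these libraries where they do the work, as an engineer would, in place of code of your own. Each camera call takes 0.05 s, during which the arm holds its last target. There are 200 camera calls.

## Working session

There is one attempt and no reset: what is moved stays moved. The work goes in short steps, Python scripts to look and compute and a tool call to move; the robot and the scene stay as the last step left them, time stands still between calls to the robot, and variables do not carry over. Pictures are saved under pics/ and viewed, at most 14 in all, crops included, and the job is handed in when it is done.

Besides the shell and the picture viewer there is one more tool, called after ">>>" as name(argument=value, ...) on one line, values as JSON. send_rows: Moves the arm, as the interface text tells. Its arguments: {"type":"object","properties":{"jaw":{"type":"array","items":{"type":"number"}},"dp":{"type":"array","items":{"type":"array","items":{"type":"number"}}},"twist":{"type":"array","items":{"type":"number"}},"newtons":{"type":"number"}},"required":["jaw","dp","twist"]}

```bash
mkdir -p pics; ls
cat > h.py <<'E'
import numpy as np, cv2, pickle
from scipy.spatial.transform import Rotation as R
from plant import arm
def grab(n):
    o=arm.get_obs(); d=arm.get_image(n)
    if n=='wrist':
        T=np.eye(4); T[:3,:3]=R.from_quat(o['eef_rot']).as_matrix(); T[:3,3]=o['tcp_pos']
        d['wc']=T@d['tool_from_camera']
    else:
        T=np.eye(4); T[:3,:3]=cv2.Rodrigues(np.array(d['rvec'],float))[0]; T[:3,3]=np.ravel(d['tvec']); d['wc']=np.linalg.inv(T)
    d['f']=240/np.tan(np.radians(d['vfov'])/2); return d
def rays(d,uv):
    K=np.array([[d['f'],0,d['cx']],[0,d['f'],d['cy']],[0,0,1]])
    p=cv2.undistortPoints(np.array(uv,float).reshape(-1,1,2),K,np.array([d['k1'],0,0,0,0.])).reshape(-1,2)
    return np.c_[p,np.ones(len(p))]
def onplane(d,uv,z):
    r=rays(d,uv)@d['wc'][:3,:3].T; c=d['wc'][:3,3]
    return c+r*((z-c[2])/r[:,2])[:,None]
def cloud(d):
    v,u=np.mgrid[0:480,0:640]; r=rays(d,np.c_[u.ravel(),v.ravel()])
    p=r*d['depth'].ravel()[:,None]; return (p@d['wc'][:3,:3].T+d['wc'][:3,3]).reshape(480,640,3)
E
python3 - <<'E'
from h import *
for n in ['scene','side','wrist']:
    d=grab(n); cv2.imwrite(f'pics/{n}0.png',d['image']); pickle.dump(d,open(n+'0.pkl','wb')); print(n,d['wc'].round(3).tolist(),d['k1'])
o=arm.get_obs(); print(o)
E
```

```text
pics
scene [[0.801, -0.427, 0.419, 0.258], [-0.599, -0.579, 0.554, -0.514], [0.006, -0.695, -0.719, 0.655], [0.0, 0.0, 0.0, 1.0]] -0.14809198296377327
side [[0.989, -0.11, 0.094, 0.519], [-0.144, -0.699, 0.701, -0.709], [-0.011, -0.707, -0.707, 0.675], [0.0, 0.0, 0.0, 1.0]] -0.06479113303660307
wrist [[0.332, 0.899, 0.287, 0.142], [0.943, -0.315, -0.105, 0.639], [-0.004, 0.306, -0.952, 0.373], [0.0, 0.0, 0.0, 1.0]] -0.019495031654509384
{'t': 0.15, 'joint_pos': array([-1.32876988,  0.38364278,  0.04384256,  1.59920714, -0.01791622,
        1.16122835, -0.0498965 ]), 'joint_velocities': array([-0.0003381 , -0.00293446, -0.00164784, -0.00501125, -0.0008013 ,
        0.00032227,  0.00094047]), 'joint_efforts': array([ 2.31927348e-03, -4.34049618e+01,  1.02701996e+00, -2.49978411e+01,
        1.07300672e-02,  7.26760598e-03, -5.94769631e-06]), 'tcp_pos': array([0.21640407, 0.61212834, 0.23018148]), 'eef_rot': array([ 1.69059857e-01,  9.85605230e-01, -1.03830327e-03, -1.31986891e-04]), 'contact_force': array([-0.05856076,  0.16325437,  0.07491705]), 'wrist_torque': array([-0.02311278, -0.05300834,  0.04611722]), 'grasp_force': 0.0, 'width': 0.08557985152856942}
```

View pics/scene0.png

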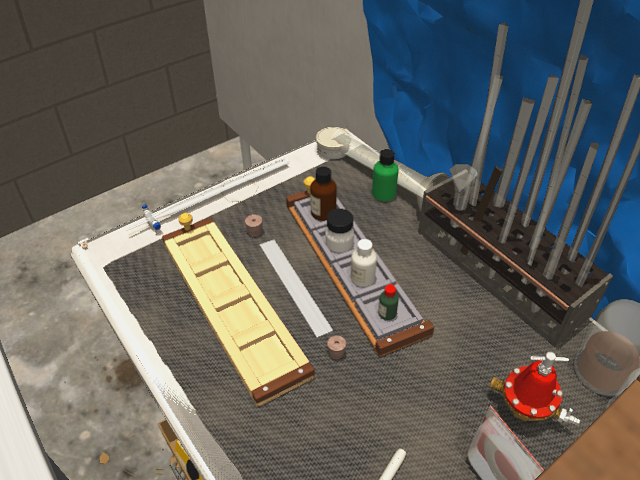

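View pics/side0.png

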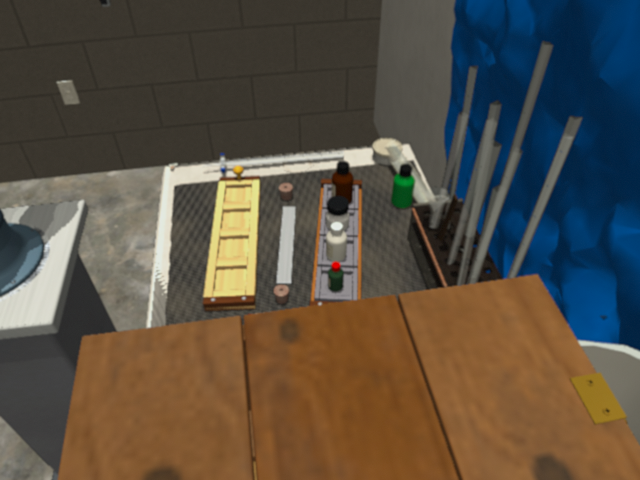

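The scene view shows the new rack at left, with its knob at (186,218), and the old rack with its knob behind the amber bottle at (310,182). From the knob the order is amber (322,195), jar (340,230), white (363,265), vial (388,303). There are two candidates for amber: brown at (322,195), standing in a cup, and green at (385,177), off the rack. The brown one fits the description and the green is the look-alike to leave alone.

Run:
```python
from h import *
d=pickle.load(open('scene0.pkl','rb')); P=cloud(d); im=d['image']; hsv=cv2.cvtColor(im,cv2.COLOR_BGR2HSV)
def stat(m,n):
    m=m&(d['depth']>0); q=P[m]; print(n,len(q),q.mean(0).round(4) if len(q) else '')
    return q
Z=P[...,2]; U=np.arange(640)[None]+0*Z; V=np.arange(480)[:,None]+0*Z
# caps tops
for n,h,(u,v) in [('amber',.1,(322,175)),('jar',.068,(340,216)),('white',.084,(364,244)),('vial',.067,(390,290))]:
    near=(abs(U-u)<18)&(abs(V-v)<18); q=P[near&(d['depth']>0)]
    print(n,'zmax',np.percentile(q[:,2],99).round(4)); z1=np.percentile(q[:,2],99)
    q=q[q[:,2]>z1-.004]; print('  top',len(q),((q.min(0)+q.max(0))/2).round(4),np.ptp(q,0).round(3))
# new rack
m=(hsv[...,0]>15)&(hsv[...,0]<35)&(hsv[...,1]>60)&(hsv[...,2]>120)&(abs(U-240)<90)&(V>222)&(V<400)
q=stat(m&(Z>.017)&(Z<.03),'new top'); r=cv2.minAreaRect(q[:,:2].astype(np.float32)); print(r)
# dark end blocks / knobs
for n,u,v in [('knob new',186,217),('knob old',309,182)]:
    mm=(abs(U-u)<10)&(abs(V-v)<10)&(hsv[...,0]>15)&(hsv[...,0]<30)&(hsv[...,1]>140)&(hsv[...,2]>120)
    q=stat(mm,n); print(q.max(0) if len(q) else '',q.min(0) if len(q) else '')
# old rack by rims: grey, z 0.018..0.026
m=(hsv[...,1]<60)&(Z>.018)&(Z<.027)&(U>280)&(U<440)&(V>180)&(V<350)
q=stat(m,'rims'); print(cv2.minAreaRect(q[:,:2].astype(np.float32)))
```

```text
amber zmax 0.1005
  top 128 [0.6725 0.0546 0.0992] [0.025 0.024 0.005]
jar zmax 0.07
  top 373 [ 0.6509 -0.0166  0.0687] [0.039 0.04  0.005]
white zmax 0.085
  top 139 [ 0.6352 -0.0924  0.0835] [0.02  0.02  0.005]
vial zmax 0.068
  top 85 [ 0.6213 -0.1635  0.0669] [0.015 0.015 0.006]
new top 5850 [ 0.4562 -0.0275  0.0213]
((0.4592621922492981, -0.009871989488601685), (0.3123021423816681, 0.08493971824645996), 84.76981353759766)
knob new 130 [0.4719 0.1418 0.0457]
[0.48234504 0.15415185 0.05096605] [0.46313378 0.13437215 0.0285003 ]
knob old 84 [0.6767 0.1023 0.045 ]
[0.72123896 0.157062   0.05100555] [6.68679820e-01 9.38138887e-02 4.10934159e-04]
rims 2708 [ 0.6363 -0.0863  0.0216]
((0.6831704378128052, -0.07681058347225189), (0.31089261174201965, 0.20379671454429626), 67.9176025390625)
```

Run:
```python
from h import *
d=pickle.load(open('scene0.pkl','rb')); cv2.imwrite('pics/crop0.png',cv2.resize(d['image'][140:400,150:450],None,fx=2.3,fy=2.3,interpolation=cv2.INTER_CUBIC))
```

```text
(no output)
```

View pics/crop0.png

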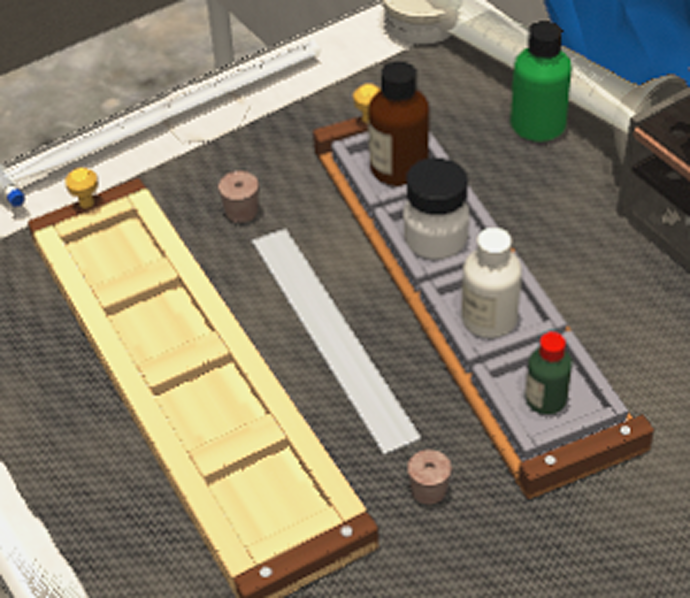

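The crop confirms brown amber at cup 1 from the knob. Targets are amber → −112.5, jar → −37.5, white → +37.5, vial → +112.5. Next I refine the recess positions and plan the first move.

```bash
cat >> h.py <<'E'
def go(x,y,z,th):  # th: tool y azimuth deg
    o=arm.get_obs(); M=R.from_quat(o['eef_rot']).as_matrix(); c=np.degrees(np.arctan2(M[1,1],M[0,1]))
    dp=M.T@(np.array([x,y,z])-o['tcp_pos']); tw=-np.radians((th-c+180)%360-180)
    print('tcp',np.round(o['tcp_pos'],4),'yaw',c.round(2),'dp',dp.round(4),'twist',tw.round(3),'w',round(o['width'],4),'t',round(o['t'],2))
E
python3 - <<'E'
from h import *
d=pickle.load(open('scene0.pkl','rb')); P=cloud(d); im=d['image']; hsv=cv2.cvtColor(im,cv2.COLOR_BGR2HSV)
c=np.array([.4593,-.0099]); 
for a in [84.77]:
    e=np.array([np.cos(np.radians(a)),np.sin(np.radians(a))]); f=np.array([e[1],-e[0]])
    X=(P[...,:2]-c)@f; Y=(P[...,:2]-c)@e; Z=P[...,2]
    ok=(d['depth']>0)
    m=ok&(abs(X)<.02)&(abs(Y)<.18)
    for y in np.arange(-.175,.176,.005):
        s=m&(abs(Y-y)<.0025); print(f'{y*1000:.0f}:{np.median(Z[s])*1000:.1f}' if s.any() else '-',end=' ')
    print()
    for y in (-.15,-.075,0,.075,.15):
        s=ok&(abs(Y-y)<.006)&(abs(Z-.022)<.004)&(abs(X)<.06); print(y,X[s].min().round(4),X[s].max().round(4))
for n,(u,v) in dict(green=(387,157),tubebin=(450,205),tube=(465,150),tube2=(500,40)).items(): print(n,P[v-2:v+3,u-2:u+3].reshape(-1,3).mean(0).round(3))
go(.6213,-.1635,.20,-13.2)
E
```

```text
-175:-0.4 -170:8.8 -165:21.3 -160:21.5 -155:21.3 -150:21.6 -145:21.3 -140:19.7 -135:11.3 -130:11.1 -125:11.4 -120:11.2 -115:11.1 -110:11.5 -105:11.3 -100:11.3 -95:11.3 -90:12.9 -85:20.7 -80:21.2 -75:21.3 -70:21.6 -65:20.7 -60:11.6 -55:11.3 -50:11.4 -45:11.5 -40:11.5 -35:11.7 -30:11.6 -25:11.8 -20:11.3 -15:13.0 -10:20.3 -5:21.7 0:21.6 5:21.5 10:20.5 15:12.3 20:11.6 25:11.5 30:11.7 35:11.7 40:11.7 45:12.2 50:12.0 55:12.0 60:13.1 65:19.7 70:22.1 75:21.8 80:21.5 85:20.6 90:13.3 95:12.2 100:11.9 105:12.0 110:11.8 115:12.0 120:11.5 125:11.2 130:10.7 135:14.1 140:20.3 145:21.8 150:27.5 155:24.6 160:21.8 165:20.6 - - 
-0.15 -0.0424 0.0412
-0.075 -0.0425 0.0412
0 -0.0423 0.0413
0.075 -0.0421 0.042
0.15 -0.0421 0.041
green [0.786 0.037 0.087]
tubebin [ 0.786 -0.106  0.086]
tube [0.964 0.022 0.033]
tube2 [ 0.806 -0.119  0.347]
tcp [0.2164 0.6121 0.2302] yaw 70.53 dp [-0.6402 -0.5963  0.0315] twist 1.461 w 0.0856 t 0.15
```

>>> send_rows(jaw=[-1,-1,-1,-1,-1,-1,-1,-1,-1,-1,-1,-1,-1,-1,-1,-1,-1,-1,-1,-1], dp=[[-0.03,-0.03,0],[-0.06,-0.06,0],[-0.09,-0.09,0],[-0.12,-0.12,0],[-0.15,-0.15,0],[-0.18,-0.18,0],[-0.22,-0.21,0],[-0.25,-0.24,0],[-0.29,-0.27,0],[-0.32,-0.3,0],[-0.36,-0.33,0],[-0.39,-0.36,0],[-0.43,-0.39,0],[-0.46,-0.42,0],[-0.49,-0.46,0],[-0.52,-0.49,0],[-0.55,-0.52,0],[-0.58,-0.55,0],[-0.61,-0.57,0],[-0.64,-0.596,0.01]], twist=[0.07,0.14,0.21,0.28,0.35,0.42,0.49,0.56,0.63,0.7,0.77,0.84,0.91,0.98,1.05,1.13,1.21,1.29,1.38,1.461], newtons=30)

```text
t: 2.15
tcp_pos: [0.6234, -0.1629, 0.2222]
eef_rot: [0.784, 0.621, 0.001, 0.001]
contact_force: [0.6, -0.4, 0.5]
width: 0.0853
grasp_force: 0.0
```

>>> send_rows(jaw=[-1,-1,-1], dp=[[0,0,0],[0,0,0],[0,0,0]], twist=[0,0,0])

```text
t: 2.45
tcp_pos: [0.6212, -0.1608, 0.2209]
eef_rot: [0.783, 0.622, 0.0, -0.001]
contact_force: [0.3, 1.4, 0.1]
width: 0.0856
grasp_force: 0.0
```

Run:
```python
from h import *
d=grab('wrist'); cv2.imwrite('pics/w1.png',d['image']); P=cloud(d); ok=d['depth']>0
for n,x,y,h in [('amber',.6725,.0546,.1),('jar',.6509,-.0166,.068),('white',.6352,-.0924,.084),('vial',.6213,-.1635,.067)]:
    q=P[ok&(np.hypot(P[...,0]-x,P[...,1]-y)<.035)&(abs(P[...,2]-h)<.005)]
    if len(q): print(n,len(q),((q.min(0)+q.max(0))/2).round(4),np.ptp(q,0).round(3))
go(.6213,-.1635,.1,-13.2)
```

```text
jar 1940 [ 0.6504 -0.0189  0.0675] [0.04  0.03  0.009]
white 616 [ 0.6349 -0.0909  0.0844] [0.02  0.02  0.004]
vial 255 [ 0.6214 -0.1619  0.0663] [0.015 0.015 0.008]
tcp [ 0.6213 -0.1604  0.2212] yaw -13.02 dp [-0.0033  0.0007  0.1212] twist 0.003 w 0.0852 t 2.5
```

>>> send_rows(jaw=[-1,-1,-1,-1,-1,-1,-1,-1,-0.5,0,0.3,1,1,1,1,1,1,1,1], dp=[[-0.002,0.001,0.025],[-0.002,0.001,0.05],[-0.002,0.001,0.08],[-0.002,0.001,0.11],[-0.002,0.001,0.14],[-0.002,0.001,0.165],[-0.002,0.001,0.185],[-0.002,0.001,0.197],[-0.002,0.001,0.197],[-0.002,0.001,0.197],[-0.002,0.001,0.197],[-0.002,0.001,0.197],[-0.002,0.001,0.197],[-0.002,0.001,0.197],[-0.002,0.001,0.197],[-0.002,0.001,0.197],[-0.002,0.001,0.197],[-0.002,0.001,0.197],[-0.002,0.001,0.197]], twist=[0,0,0,0,0,0,0,0,0,0,0,0,0,0,0,0,0,0,0], newtons=30)

```text
t: 4.4
tcp_pos: [0.6232, -0.1649, 0.0258]
eef_rot: [0.784, 0.621, 0.001, 0.001]
contact_force: [-1.2, 1.2, 5.7]
width: 0.025
grasp_force: 29.8
```

```bash
cat > tg.py <<'E'
import sys
from h import *
y=float(sys.argv[1]); z=float(sys.argv[2]); e=np.array([.0912,.9958]); p=np.array([.4593,-.0099])+y*e; print('target',p); go(*p,z,-5.23)
E
python3 tg.py .1125 .024
```

```text
target [0.46956   0.1021275]
tcp [ 0.6232 -0.1649  0.0258] yaw -13.18 dp [ 0.2249 -0.2104  0.0014] twist -0.139 w 0.025 t 4.4
```

>>> send_rows(jaw=[1,1,1,1,1,1,1,1,1,1,1,1,1,1,1,1,1,1,1,1], dp=[[0,0,-0.01],[0,0,-0.03],[0,0,-0.05],[0,0,-0.075],[0,0,-0.095],[0.01,-0.009,-0.11],[0.025,-0.023,-0.12],[0.042,-0.039,-0.12],[0.06,-0.056,-0.12],[0.078,-0.073,-0.12],[0.096,-0.09,-0.12],[0.114,-0.107,-0.12],[0.132,-0.124,-0.12],[0.15,-0.14,-0.12],[0.168,-0.157,-0.12],[0.186,-0.174,-0.12],[0.204,-0.191,-0.12],[0.216,-0.202,-0.12],[0.223,-0.209,-0.12],[0.225,-0.21,-0.12]], twist=[0,0,0,0,0,0,-0.01,-0.02,-0.03,-0.04,-0.05,-0.06,-0.07,-0.08,-0.09,-0.1,-0.11,-0.12,-0.13,-0.139])

```text
t: 6.4
tcp_pos: [0.4679, 0.1032, 0.1442]
eef_rot: [0.738, 0.675, -0.0, -0.0]
contact_force: [0.8, -0.5, -0.9]
width: 0.0249
grasp_force: 29.5
```

>>> send_rows(jaw=[1,1,1], dp=[[0,0,0.01],[0,0,0.025],[0,0,0.025]], twist=[0,0,0])

```text
t: 6.7
tcp_pos: [0.4673, 0.1005, 0.1172]
eef_rot: [0.739, 0.673, -0.002, -0.0]
contact_force: [-0.9, -0.2, -0.2]
width: 0.0248
grasp_force: 29.5
```

```bash
python3 tg.py .1125 .025
python3 - <<'E'
from h import *
d=grab('wrist'); cv2.imwrite('pics/w2.png',d['image']); P=cloud(d); ok=d['depth']>0
c=np.array([.4593,-.0099]); e=np.array([.0912,.9958]); f=np.array([e[1],-e[0]])
X=(P[...,:2]-c)@f; Y=(P[...,:2]-c)@e; Z=P[...,2]
for y in (.045,.0525,.06,.0675,.075,.0825,.09,.1,.14): 
    s=ok&(abs(Y-y)<.003)&(abs(X)<.018); print(y,np.median(Z[s]).round(4) if s.any() else '-')
E
```

```text
target [0.46956   0.1021275]
tcp [0.4673 0.1005 0.1172] yaw -5.34 dp [0.0021 0.0024 0.0922] twist -0.002 w 0.0248 t 6.7
0.045 -
0.0525 -
0.06 -
0.0675 -
0.075 0.0232
0.0825 0.0168
0.09 0.0129
0.1 0.0135
0.14 0.0228
```

View pics/w2.png

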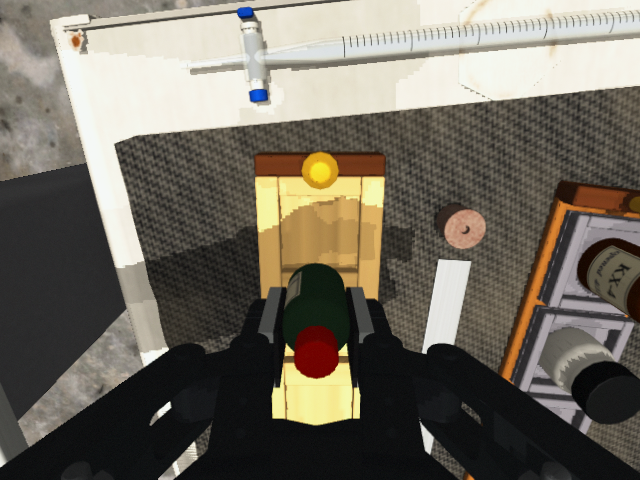

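The view shows the vial held upright between the pads at (315,320), over the recess next to the brass knob at (320,170).

>>> send_rows(jaw=[1,1,1,1,1,1,1,1,0.3,0,-0.3,-0.6,-1,-1,-1,-1,-1,-1,-1], dp=[[0.002,0.002,0.015],[0.002,0.002,0.035],[0.002,0.002,0.055],[0.002,0.002,0.072],[0.002,0.002,0.084],[0.002,0.002,0.091],[0.002,0.002,0.094],[0.002,0.002,0.094],[0.002,0.002,0.094],[0.002,0.002,0.094],[0.002,0.002,0.094],[0.002,0.002,0.094],[0.002,0.002,0.094],[0.002,0.002,0.09],[0.002,0.002,0.075],[0.002,0.002,0.05],[0.002,0.002,0.02],[0.002,0.002,-0.02],[0.002,0.002,-0.05]], twist=[0,0,0,0,0,0,0,0,0,0,0,0,0,0,0,0,0,0,0])

```text
t: 8.65
tcp_pos: [0.4718, 0.1039, 0.1723]
eef_rot: [0.739, 0.674, 0.001, 0.0]
contact_force: [-0.0, 0.9, 0.1]
width: 0.0852
grasp_force: 0.0
```

```bash
cat > chk.py <<'E'
import sys
from h import *
# check placed: y offset, top height
d=grab(sys.argv[3] if len(sys.argv)>3 else 'scene'); P=cloud(d); ok=d['depth']>0; y=float(sys.argv[1]); h=float(sys.argv[2])
c=np.array([.4593,-.0099]); e=np.array([.0912,.9958]); f=np.array([e[1],-e[0]])
X=(P[...,:2]-c)@f; Y=(P[...,:2]-c)@e; Z=P[...,2]
s=ok&(abs(X)<.03)&(abs(Y-y)<.03)&(abs(Z-h)<.006)
print('top',s.sum(),'x',(X[s].min()+X[s].max())/2,'y',(Y[s].min()+Y[s].max())/2,'z',np.median(Z[s]),'spread',np.ptp(X[s]),np.ptp(Y[s]))
E
python3 chk.py .1125 .067
python3 - <<'E'
from h import *
go(.6350,-.0917,.17,-13.2)
E
```

```text
top 73 x 0.001810971715877571 y 0.11520382086186487 z 0.06527538425727619 spread 0.014155669375648636 0.016337028712850074
tcp [0.4753 0.1047 0.1768] yaw -5.32 dp [-0.1808  0.1771  0.0073] twist 0.138 w 0.0854 t 8.7
```

>>> send_rows(jaw=[-1,-1,-1,-1,-1,-1,-1,-1,-1,-1,-1,-1], dp=[[-0.01,0.01,0],[-0.03,0.03,0],[-0.05,0.05,0],[-0.075,0.075,0],[-0.1,0.1,0],[-0.125,0.125,0],[-0.15,0.15,0],[-0.165,0.165,0],[-0.175,0.175,0],[-0.18,0.179,0],[-0.18,0.179,0],[-0.18,0.179,0]], twist=[0.01,0.02,0.03,0.05,0.07,0.09,0.11,0.12,0.13,0.138,0.138,0.138])

```text
t: 9.9
tcp_pos: [0.6322, -0.0901, 0.1688]
eef_rot: [0.783, 0.622, -0.0, -0.001]
contact_force: [-0.8, -0.2, -0.1]
width: 0.0856
grasp_force: 0.0
```

Run:
```python
from h import *
for i in range(3):
    go(.6350,-.0917,.028,-13.2); arm.get_image('side')
d=grab('wrist'); P=cloud(d); ok=d['depth']>0
for n,x,y,h in [('amber',.6725,.0546,.1),('jar',.6509,-.0166,.068),('white',.6352,-.0924,.084)]:
    q=P[ok&(np.hypot(P[...,0]-x,P[...,1]-y)<.035)&(abs(P[...,2]-h)<.005)]
    if len(q): print(n,len(q),((q.min(0)+q.max(0))/2).round(4),np.ptp(q,0).round(3))
```

```text
tcp [ 0.6322 -0.0901  0.1688] yaw -13.05 dp [-0.001   0.0034  0.1408] twist 0.003 w 0.0856 t 9.9
tcp [ 0.6322 -0.0897  0.1689] yaw -13.02 dp [-0.0015  0.0033  0.1409] twist 0.003 w 0.085 t 9.95
tcp [ 0.6323 -0.0896  0.1691] yaw -13.0 dp [-0.0016  0.0032  0.141 ] twist 0.003 w 0.0853 t 10.0
jar 3178 [ 0.6506 -0.0138  0.0686] [0.04  0.039 0.005]
white 772 [ 0.6348 -0.0904  0.0829] [0.021 0.02  0.008]
```

>>> send_rows(jaw=[-1,-1,-1,-1,-1,-1,-1,-0.5,0,0.5,1,1,1,1,1,1], dp=[[-0.001,0.003,0.02],[-0.001,0.003,0.045],[-0.001,0.003,0.07],[-0.001,0.003,0.1],[-0.001,0.003,0.125],[-0.001,0.003,0.141],[-0.001,0.003,0.141],[-0.001,0.003,0.141],[-0.001,0.003,0.141],[-0.001,0.003,0.141],[-0.001,0.003,0.141],[-0.001,0.003,0.141],[-0.001,0.003,0.141],[-0.001,0.003,0.141],[-0.001,0.003,0.141],[-0.001,0.003,0.141]], twist=[0,0,0,0,0,0,0,0,0,0,0,0,0,0,0,0], newtons=35)

```text
t: 11.7
tcp_pos: [0.6369, -0.0932, 0.0299]
eef_rot: [0.783, 0.622, 0.001, 0.001]
contact_force: [-1.1, 0.9, 5.9]
width: 0.0353
grasp_force: 35.2
```

```bash
python3 tg.py .0375 .028
```

```text
target [0.46272   0.0274425]
tcp [ 0.6369 -0.0932  0.0299] yaw -13.12 dp [ 0.078  -0.197   0.0015] twist -0.138 w 0.0353 t 11.7
```

>>> send_rows(jaw=[1,1,1,1,1,1,1,1,1,1,1,1,1,1,1,1,1,1,1,1], dp=[[0,0,-0.01],[0,0,-0.03],[0,0,-0.05],[0,0,-0.075],[0,0,-0.095],[0.004,-0.01,-0.1],[0.01,-0.026,-0.1],[0.017,-0.044,-0.1],[0.024,-0.062,-0.1],[0.031,-0.08,-0.1],[0.038,-0.098,-0.1],[0.045,-0.116,-0.1],[0.052,-0.134,-0.1],[0.059,-0.152,-0.1],[0.066,-0.17,-0.1],[0.072,-0.184,-0.1],[0.076,-0.193,-0.1],[0.078,-0.197,-0.1],[0.078,-0.197,-0.1],[0.078,-0.197,-0.1]], twist=[0,0,0,0,0,0,-0.01,-0.02,-0.03,-0.04,-0.05,-0.06,-0.07,-0.08,-0.09,-0.1,-0.12,-0.138,-0.138,-0.138])

```text
t: 13.7
tcp_pos: [0.4619, 0.0274, 0.1284]
eef_rot: [0.739, 0.674, 0.0, 0.0]
contact_force: [-0.4, 0.8, -0.6]
width: 0.0349
grasp_force: 35.0
```

```bash
python3 tg.py .0375 .029
```

```text
target [0.46272   0.0274425]
tcp [0.4619 0.0274 0.1284] yaw -5.23 dp [0.0001 0.0007 0.0994] twist -0.0 w 0.0349 t 13.7
```

>>> send_rows(jaw=[1,1,1,1,1,1,1,1,0.3,0,-0.3,-0.6,-1,-1,-1,-1,-1,-1,-1], dp=[[0,0,0.015],[0,0,0.035],[0,0,0.055],[0,0,0.075],[0,0,0.088],[0,0,0.096],[0,0,0.099],[0,0,0.099],[0,0,0.099],[0,0,0.099],[0,0,0.099],[0,0,0.099],[0,0,0.099],[0,0,0.095],[0,0,0.08],[0,0,0.055],[0,0,0.025],[0,0,-0.015],[0,0,-0.05]], twist=[0,0,0,0,0,0,0,0,0,0,0,0,0,0,0,0,0,0,0])

```text
t: 15.6
tcp_pos: [0.4612, 0.0273, 0.1798]
eef_rot: [0.739, 0.674, -0.0, 0.0]
contact_force: [0.9, 0.8, -0.3]
width: 0.0854
grasp_force: 0.0
```

```bash
python3 chk.py .0375 .084
python3 - <<'E'
from h import *
go(.6507,-.0155,.17,-13.2)
E
```

```text
top 146 x -0.001554521767293043 y 0.03886935732107147 z 0.08274438750240509 spread 0.019872757985687724 0.022194406054021405
tcp [0.4657 0.0276 0.1852] yaw -5.32 dp [-0.0258  0.188   0.0168] twist 0.138 w 0.0858 t 15.65
```

>>> send_rows(jaw=[-1,-1,-1,-1,-1,-1,-1,-1,-1,-1,-1,-1,-1], dp=[[-0.002,0.01,0.01],[-0.004,0.03,0.01],[-0.007,0.055,0.01],[-0.01,0.08,0.01],[-0.014,0.105,0.01],[-0.018,0.13,0.01],[-0.021,0.155,0.01],[-0.024,0.175,0.01],[-0.025,0.186,0.01],[-0.026,0.19,0.01],[-0.026,0.19,0.01],[-0.026,0.19,0.01],[-0.026,0.19,0.01]], twist=[0.01,0.02,0.03,0.05,0.07,0.09,0.11,0.12,0.13,0.138,0.138,0.138,0.138])

```text
t: 16.95
tcp_pos: [0.6473, -0.015, 0.1682]
eef_rot: [0.783, 0.622, -0.0, -0.001]
contact_force: [0.4, -0.5, -0.0]
width: 0.0855
grasp_force: 0.0
```

Run:
```python
from h import *
for i in range(2):
    go(.6507,-.0155,.022,-13.2); arm.get_image('side')
```

```text
tcp [ 0.6473 -0.015   0.1682] yaw -13.1 dp [0.0002 0.0035 0.1462] twist 0.002 w 0.0855 t 16.95
tcp [ 0.6475 -0.015   0.1683] yaw -13.1 dp [0.0002 0.0033 0.1463] twist 0.002 w 0.0853 t 17.0
```

>>> send_rows(jaw=[-1,-1,-1,-1,-1,-1,-1,-0.5,0,0.5,1,1,1,1,1,1], dp=[[0,0.003,0.02],[0,0.003,0.045],[0,0.003,0.075],[0,0.003,0.105],[0,0.003,0.13],[0,0.003,0.145],[0,0.003,0.145],[0,0.003,0.145],[0,0.003,0.145],[0,0.003,0.145],[0,0.003,0.145],[0,0.003,0.145],[0,0.003,0.145],[0,0.003,0.145],[0,0.003,0.145],[0,0.003,0.145]], twist=[0,0,0,0,0,0,0,0,0,0,0,0,0,0,0,0], newtons=35)

```text
t: 18.65
tcp_pos: [0.6527, -0.0163, 0.0252]
eef_rot: [0.783, 0.622, 0.001, 0.001]
contact_force: [-0.1, -0.5, 5.5]
width: 0.0423
grasp_force: 36.2
```

```bash
python3 tg.py -.0375 .023
python3 - <<'E'
from h import *
d=grab('wrist'); cv2.imwrite('pics/w3.png',d['image'])
E
```

```text
target [ 0.45588   -0.0472425]
tcp [ 0.6527 -0.0163  0.0252] yaw -13.12 dp [-0.0748 -0.1847  0.0015] twist -0.138 w 0.0423 t 18.65
```

View pics/w3.png

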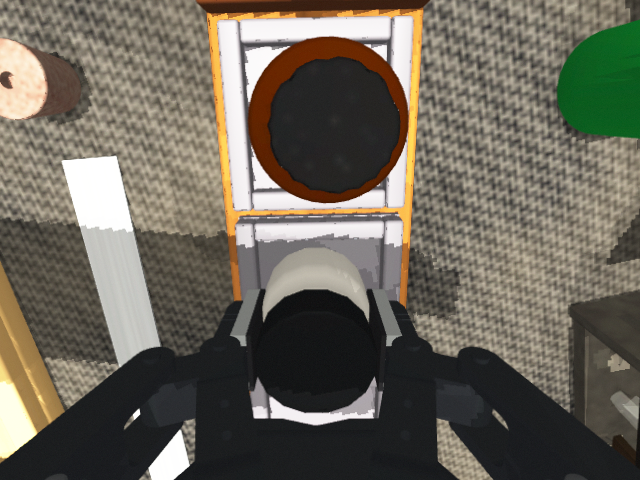

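The pads hold the jar at (315,350), with the lid visible between them and the amber bottle at (330,120). I'll lift it gently.

>>> send_rows(jaw=[1,1,1,1,1,1,1,1,1,1,1,1,1,1,1,1,1,1,1,1], dp=[[0,0,-0.008],[0,0,-0.02],[0,0,-0.04],[0,0,-0.06],[0,0,-0.08],[0,0,-0.095],[-0.004,-0.01,-0.1],[-0.011,-0.026,-0.1],[-0.018,-0.044,-0.1],[-0.025,-0.062,-0.1],[-0.032,-0.08,-0.1],[-0.039,-0.098,-0.1],[-0.046,-0.116,-0.1],[-0.054,-0.134,-0.1],[-0.061,-0.152,-0.1],[-0.068,-0.168,-0.1],[-0.073,-0.18,-0.1],[-0.075,-0.185,-0.1],[-0.075,-0.185,-0.1],[-0.075,-0.185,-0.1]], twist=[0,0,0,0,0,0,0,-0.01,-0.02,-0.03,-0.04,-0.05,-0.06,-0.07,-0.09,-0.11,-0.13,-0.138,-0.138,-0.138], newtons=45)

```text
t: 20.7
tcp_pos: [0.4543, -0.0469, 0.1233]
eef_rot: [0.739, 0.674, 0.0, 0.0]
contact_force: [-0.1, 0.5, -1.5]
width: 0.042
grasp_force: 45.7
```

```bash
python3 tg.py -.0375 .024
python3 - <<'E'
from h import *
d=grab('wrist'); cv2.imwrite('pics/w4.png',d['image'])
E
```

```text
target [ 0.45588   -0.0472425]
tcp [ 0.4543 -0.0469  0.1233] yaw -5.21 dp [-0.0002  0.0016  0.0993] twist 0.0 w 0.042 t 20.7
```

View pics/w4.png

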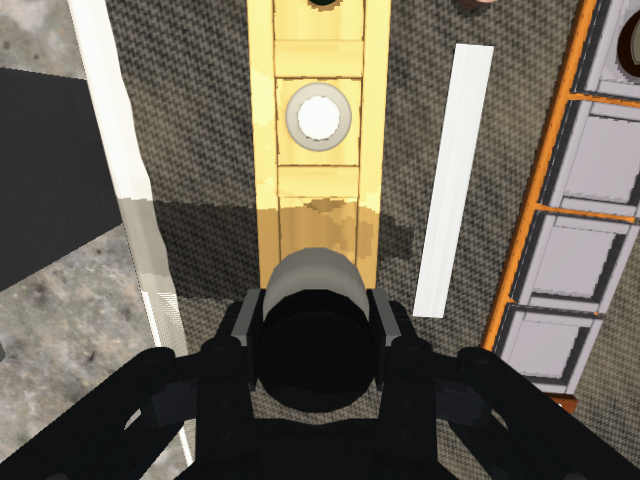

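The jar is still upright in the grip at (315,350), over the third recess, with the white bottle at (318,117) centred in the second.

>>> send_rows(jaw=[1,1,1,1,1,1,1,1,0.2,0,-0.3,-0.6,-1,-1,-1,-1,-1,-1,-1], dp=[[0,0.001,0.015],[0,0.001,0.035],[0,0.001,0.055],[0,0.001,0.075],[0,0.001,0.088],[0,0.001,0.096],[0,0.001,0.099],[0,0.001,0.099],[0,0.001,0.099],[0,0.001,0.099],[0,0.001,0.099],[0,0.001,0.099],[0,0.001,0.099],[0,0.001,0.095],[0,0.001,0.08],[0,0.001,0.055],[0,0.001,0.025],[0,0.001,-0.015],[0,0.001,-0.06]], twist=[0,0,0,0,0,0,0,0,0,0,0,0,0,0,0,0,0,0,0])

```text
t: 22.65
tcp_pos: [0.4537, -0.0476, 0.1838]
eef_rot: [0.739, 0.674, -0.001, -0.0]
contact_force: [-0.3, 1.1, 1.5]
width: 0.0855
grasp_force: 0.0
```

```bash
python3 chk.py -.0375 .068
python3 - <<'E'
from h import *
go(.672,.0555,.19,-13.2)
E
```

```text
top 626 x -0.0007881817876287146 y -0.03654955363097909 z 0.06739839926720526 spread 0.04002251090148672 0.04123777255878527
tcp [ 0.4598 -0.0484  0.1913] yaw -5.38 dp [0.1233 0.2015 0.0042] twist 0.137 w 0.0856 t 22.7
```

>>> send_rows(jaw=[-1,-1,-1,-1,-1,-1,-1,-1,-1,-1,-1,-1,-1,-1], dp=[[0.006,0.01,-0.005],[0.018,0.03,-0.005],[0.033,0.055,-0.005],[0.048,0.08,-0.005],[0.063,0.105,-0.005],[0.078,0.13,-0.005],[0.092,0.155,-0.005],[0.106,0.178,-0.005],[0.116,0.195,-0.005],[0.121,0.203,-0.005],[0.122,0.205,-0.005],[0.122,0.205,-0.005],[0.122,0.205,-0.005],[0.122,0.205,-0.005]], twist=[0.01,0.02,0.03,0.05,0.07,0.09,0.11,0.12,0.13,0.138,0.138,0.138,0.138,0.138])

```text
t: 24.1
tcp_pos: [0.6694, 0.0547, 0.1884]
eef_rot: [0.784, 0.621, -0.0, -0.0]
contact_force: [0.8, -0.1, -1.2]
width: 0.0853
grasp_force: 0.0
```

Run:
```python
from h import *
go(.672,.0555,.036,-13.2)
d=grab('wrist'); P=cloud(d); ok=d['depth']>0
q=P[ok&(np.hypot(P[...,0]-.6725,P[...,1]-.0546)<.035)&(abs(P[...,2]-.1)<.005)]
if len(q): print(len(q),((q.min(0)+q.max(0))/2).round(4),np.ptp(q,0).round(3))
```

```text
tcp [0.6694 0.0547 0.1884] yaw -13.2 dp [0.0013 0.0024 0.1524] twist -0.0 w 0.0853 t 24.1
1018 [0.6722 0.0573 0.0991] [0.024 0.024 0.008]
```

>>> send_rows(jaw=[-1,-1,-1,-1,-1,-1,-1,-0.5,0,0.5,1,1,1,1,1,1], dp=[[0.002,0.003,0.02],[0.002,0.003,0.045],[0.002,0.003,0.075],[0.002,0.003,0.105],[0.002,0.003,0.135],[0.002,0.003,0.152],[0.002,0.003,0.152],[0.002,0.003,0.152],[0.002,0.003,0.152],[0.002,0.003,0.152],[0.002,0.003,0.152],[0.002,0.003,0.152],[0.002,0.003,0.152],[0.002,0.003,0.152],[0.002,0.003,0.152],[0.002,0.003,0.152]], twist=[0,0,0,0,0,0,0,0,0,0,0,0,0,0,0,0], newtons=45)

```text
t: 25.75
tcp_pos: [0.6753, 0.0569, 0.0384]
eef_rot: [0.783, 0.622, 0.002, 0.001]
contact_force: [-1.0, -0.8, 6.1]
width: 0.0407
grasp_force: 45.9
```

```bash
python3 tg.py -.1125 .036
```

```text
target [ 0.44904   -0.1219275]
tcp [0.6753 0.0569 0.0384] yaw -13.12 dp [-0.2255 -0.1797  0.0015] twist -0.138 w 0.0407 t 25.75
```

>>> send_rows(jaw=[1,1,1,1,1,1,1,1,1,1,1,1,1,1,1,1,1,1,1,1], dp=[[0,0,-0.01],[0,0,-0.03],[0,0,-0.055],[0,0,-0.085],[0,0,-0.11],[-0.01,-0.008,-0.12],[-0.025,-0.02,-0.12],[-0.043,-0.034,-0.12],[-0.062,-0.049,-0.12],[-0.081,-0.064,-0.12],[-0.1,-0.08,-0.12],[-0.119,-0.095,-0.12],[-0.138,-0.11,-0.12],[-0.157,-0.125,-0.12],[-0.176,-0.14,-0.12],[-0.195,-0.155,-0.12],[-0.211,-0.168,-0.12],[-0.221,-0.176,-0.12],[-0.226,-0.18,-0.12],[-0.226,-0.18,-0.12]], twist=[0,0,0,0,0,0,0,-0.01,-0.02,-0.03,-0.04,-0.05,-0.06,-0.07,-0.08,-0.1,-0.12,-0.138,-0.138,-0.138])

```text
t: 27.75
tcp_pos: [0.4462, -0.1226, 0.1562]
eef_rot: [0.739, 0.674, 0.0, -0.0]
contact_force: [0.7, -0.1, -2.6]
width: 0.041
grasp_force: 45.7
```

>>> send_rows(jaw=[1,1], dp=[[0,0,0.01],[0,0,0.01]], twist=[0,0])

```text
t: 27.95
tcp_pos: [0.4468, -0.1213, 0.1451]
eef_rot: [0.738, 0.675, -0.001, -0.001]
contact_force: [-0.4, -0.0, -1.4]
width: 0.0409
grasp_force: 45.7
```

```bash
python3 tg.py -.1125 .037
```

```text
target [ 0.44904   -0.1219275]
tcp [ 0.4468 -0.1213  0.1451] yaw -5.12 dp [-0.0003  0.0025  0.1081] twist 0.002 w 0.0409 t 27.95
```

>>> send_rows(jaw=[1,1,1,1,1,1,1,1,0.2,0,-0.3,-0.6,-1,-1,-1,-1,-1,-1,-1], dp=[[0,0.002,0.015],[0,0.002,0.035],[0,0.002,0.06],[0,0.002,0.08],[0,0.002,0.096],[0,0.002,0.105],[0,0.002,0.109],[0,0.002,0.109],[0,0.002,0.109],[0,0.002,0.109],[0,0.002,0.109],[0,0.002,0.109],[0,0.002,0.109],[0,0.002,0.105],[0,0.002,0.09],[0,0.002,0.065],[0,0.002,0.035],[0,0.002,-0.01],[0,0.002,-0.06]], twist=[0,0,0,0,0,0,0,0,0,0,0,0,0,0,0,0,0,0,0])

```text
t: 29.85
tcp_pos: [0.4476, -0.1227, 0.2067]
eef_rot: [0.739, 0.674, -0.002, -0.001]
contact_force: [0.6, 0.9, 0.9]
width: 0.0856
grasp_force: 0.0
```

```bash
python3 chk.py -.1125 .1; python3 chk.py -.0375 .068; python3 chk.py .0375 .084; python3 chk.py .1125 .067
python3 - <<'E'
from h import *
d=grab('scene'); cv2.imwrite('pics/s2.png',d['image'][100:420,80:480])
E
```

```text
top 290 x -0.00019287769414802654 y -0.11496048758202367 z 0.09900586285618523 spread 0.02399791361259238 0.024657508424679037
top 617 x -0.0007246405261172473 y -0.03734720433227516 z 0.06755899228974938 spread 0.03950937107825225 0.040555432675901795Traceback (most recent call last):
  File "chk.py", line 8, in <module>
    print('top',s.sum(),'x',(X[s].min()+X[s].max())/2,'y',(Y[s].min()+Y[s].max())/2,'z',np.median(Z[s]),'spread',np.ptp(X[s]),np.ptp(Y[s]))
                             ~~~~~~~~^^
    return umr_minimum(a, axis, None, out, keepdims, initial, where)
ValueError: zero-size array to reduction operation minimum which has no identity
Traceback (most recent call last):
  File "chk.py", line 8, in <module>
    print('top',s.sum(),'x',(X[s].min()+X[s].max())/2,'y',(Y[s].min()+Y[s].max())/2,'z',np.median(Z[s]),'spread',np.ptp(X[s]),np.ptp(Y[s]))
                             ~~~~~~~~^^
ValueError: zero-size array to reduction operation minimum which has no identity
```

View pics/s2.png

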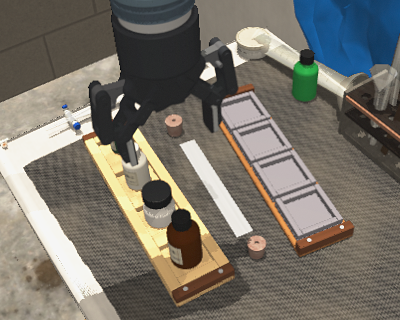

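Amber (185,240) and the jar (158,205) stand in their recesses. The gripper hides the other two from this view, so I check those from the side camera.

```bash
python3 chk.py .0375 .084 side; python3 chk.py .1125 .067 side;python3 chk.py .0375 .084 wrist; python3 chk.py .1125 .067 wrist
```

```text
top 90 x -0.0004233792962700239 y 0.039278057310358584 z 0.08440444327443802 spread 0.018791786045765622 0.01875788222583984
top 40 x 0.0010070064228427152 y 0.11603649687777046 z 0.06786163125100497 spread 0.01059403056575033 0.01650287832405585
top 239 x -0.0014800111387014087 y 0.03197589964589148 z 0.08412571058435292 spread 0.01777814869785583 0.005978824598819189Traceback (most recent call last):
  File "chk.py", line 8, in <module>
    print('top',s.sum(),'x',(X[s].min()+X[s].max())/2,'y',(Y[s].min()+Y[s].max())/2,'z',np.median(Z[s]),'spread',np.ptp(X[s]),np.ptp(Y[s]))
                             ~~~~~~~~^^
    return umr_minimum(a, axis, None, out, keepdims, initial, where)
ValueError: zero-size array to reduction operation minimum which has no identity
```

All four stand upright and centred, and the gripper is clear.

```bash
python3 -c "
from plant import arm
print(arm.finish_job())"
```

```text
the job is handed in; nothing more can be done
None
```

I moved all four containers to the plywood rack in reverse order and handed the job in at about 30 s of the 125 s allowed. My last camera check had each one upright and within about 4 mm of its recess centre, but the hand-in gave no verdict.

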